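# Scoop the porcelain cabochons out of the chips

### The job

Use the comb scoop that lies in the oblong steel trough to scoop up both porcelain cabochons, letting the broken chips drop back through the tines into the trough, and do not touch the cabochons with the fingers. Then set the scoop down flat in the middle of the black oval tray, with both cabochons still in it and all three chips left in the trough.

Things in the scene. Friction and masses are not known exactly. Their poses are not given: they have to be found in the camera images.
- scoop_grip (a point): centre of the comb scoop's wooden grip bar, grasped from above on its flat +x and -x faces: 18 mm along x, 62 mm along y, 26 mm high; 75 mm above the scoop's underside. x towards the scoop's open nose, y across, z up. The scoop (180 g, 98 mm long, 84 mm wide) starts flat on the trough floor at its -x end, nose towards +x
- scoop_nose (a point): point midway between the tips of the scoop's tines, on its underside, 50 mm ahead (+x) of the grip; same axes as the grip. The scoop's floor is six straight steel tines along x, 3.5 mm thick with 12.5 mm gaps; nose open, a 26 mm high sheet back 50 mm behind the grip, 22 mm high side wires along the rear half
- trough: fixed oblong trough of dark sheet steel, inside 240 mm (x) by 100 mm (y), floor 3 mm above the table, 3 mm walls with rims 34 mm above the table, 16 mm tabs at both ends; origin on the table under its centre, x along it from the scoop's end towards the end wall against which the pieces can be scooped (inner face at x = +120 mm), z up
- oval_tray: fixed shallow black oval tray, 350 mm along its y, 182 mm along its x, rim 27 mm high; flat floor 7 mm above the table, an oval of about 240 mm (y) by 138 mm (x); origin on the table under its centre, z up. The scoop fits best with its length along the tray's y, either way round
- cabochon_a: a finished porcelain cabochon blank: white lens-shaped piece 36 mm across and 16 mm thick, domed above and below with a small flat in the middle, its edge 8 mm above what it lies on, so that the tines slide under it, 28 g; origin at its centre; lies loose in the trough ahead of the scoop
- cabochon_b: a finished porcelain cabochon blank: white lens-shaped piece 36 mm across and 16 mm thick, domed above and below with a small flat in the middle, its edge 8 mm above what it lies on, so that the tines slide under it, 28 g; origin at its centre; lies loose in the trough ahead of the scoop
- chip_a: a broken white porcelain chip, 9 mm across and 6 mm thick, 10 g; origin at its centre; lies loose in the trough ahead of the scoop and passes between the tines
- chip_b: a broken white porcelain chip, 9 mm across and 6 mm thick, 10 g; origin at its centre; lies loose in the trough ahead of the scoop and passes between the tines
- chip_c: a broken white porcelain chip, 9 mm across and 6 mm thick, 10 g; origin at its centre; lies loose in the trough ahead of the scoop and passes between the tines
Things that resemble listed ones, but are neither listed nor needed, are in the scene too. What is shaped like the cabochon_b but blue or purple is not meant.

How it is judged:
By the outcome, as a careful person would: the job done as asked, in the order asked, and still so for the second after the job is handed in, with the robot touching nothing.
It also fails if it takes over 54 s, if anything falls off the work surface, if the arm or the gripper's body presses on something with over 40 N, if the wrist force passes 120 N, or if a joint passes its speed limit or range.

### The arm

A 7-joint arm with a two-finger parallel gripper is mounted at the origin on the work surface; the furniture and walls round the work are solid. World frame = base frame: x ahead of the robot, y to its left, z up, the work surface at z = 0. Lengths are in m, angles in rad, forces in N, time in s.
With the tool pointing down it reaches from about 0.425 to 0.925 m from the base axis. Payload 6.8 kg.
Tool frame: the origin (TCP) lies between the finger pads; the fingertips stand r.tip_reach ahead of it and the grasp point (between the pads) lies 11 mm behind it (r.tip_reach is the distance from the TCP to the fingertips, in m); z points along the fingers, y is the direction in which the jaws open and shut (so a half turn about z gives the same grasp; the last joint's range is limited). The gripper opens to 85 mm and grips with 20 to 120 N. Pads are 22 mm wide; open, the fingers measure 114 mm over their backs; the gripper's body (76 mm by 85 mm) begins 54 mm behind the grasp point. The pads swing forward as they close: fully open they stand 13 mm farther back than shut.
Start: joints at [1.134, 0.477, 0.022, 1.555, -0.011, 1.109, -0.083], TCP at [0.218, -0.639, 0.201] pointing down, gripper open.
Joint ranges: [-2.96, 2.96], [-0.34, 2.1], [-1.41, 1.46], [0.24, 2.44], [-1.37, 4.51], [0.17, 1.92], [-2.96, 2.96]. Speed limits (rad/s): [2.39, 2.39, 3.14, 3.14, 3.14, 3.14, 3.14].

### API

Orientations are given as a rotation vector (axis times angle).
In Python, from bench import r, eyes, spotter gives the robot as it stands.
- The arm moves only by the tool carry_out, never from a script. Its argument "series" is text: rows parted by semicolons, each of 5 numbers parted by spaces: the shift along the tool's x, y, z in cm, then the turn about the tool's z in rad, then the opening, from 0 (shut) to 1 (fully open). In form: x y z yaw gripper; .... A call has 1 to 8 rows; each row shifts and turns the commanded pose from where the row before left it, along the tool's axes as they then stand; what a row does not reach is not made up. A row lasts 1/8 s, in which the tool goes at most 62.5 mm and 10.7 degrees, less where a joint would pass 70% of its speed; a pose out of reach is approached as far as the arm can. A call with a gripper value outside its range is refused whole. The fingers move at their own pace and stop on an object; "grip_force" is the grip in N (left out, the last holds). Time passes only in rows, so rows that do not move let the fingers close. It gives the time, the measured TCP pose, the force and the opening at its end, in the units of the state.
- r.get_obs(): the state, without advancing time (a new reading comes with each control period).
- eyes.grab_frame(name): name is "scene" or "top" or "wrist"; returns a dict with "color" (480x640x3 uint8, blue, green, red), "intrinsics" (3x3 intrinsics, pixels), "R" (3x3) and "t" (3): a world point X has camera coordinates R X + t; the wrist camera has in their place "T_tool_cam" (4x4, takes a point from camera to tool coordinates, whose origin is the TCP and whose axes are the flange's). Camera axes: x right, y down, z forward; pixel columns grow to the right and rows downward; lengths in m; the calibration is good to about 2 mm. A picture is of the moment at which its call begins: read the wrist's pose just before it. There is no depth.
- r.hand_in(): hands the job in, once; it reports no verdict.
Trained networks look in a picture, given as the dict that the camera call returned (one of the last four; its "shot" number tells which), for a name from the list of things; names that differ only in an ending like _2 or _b are one class to them, and where a whole thing is asked for, a point or a joint stands for the part that bears it (a point fixed in the world has none). Each returns a list of dicts, best first, with "confidence" (0 to 1); they miss things now and then, are a little off and sometimes report something else, mostly with a low value. They report only what shows in the picture. A call takes as long as a camera call. They do not tell look-alikes from the thing itself.
- spotter.search_frame(picture, query): "uv" ([column, row] in pixels, amid what is visible of it).
- spotter.trace(picture, query): "pixels" (480x640 bool, what is visible of it) and "uv" ([column, row] in pixels, amid what is visible of it).
- spotter.mark_of(picture, query): "uv" ([column, row] in pixels: a listed point, or the origin of a listed thing).
The state is a dict: "clock": time; "joints": joint angles; "qvel": joint speeds; "tau": joint torques, N m; "tcp_pos": TCP position; "orientation": TCP orientation; "contact_force": force on the tool from outside, world axes, zero at the start; "moment": the same for the moment, N m; "grip_width": finger opening in m.
Only numpy, scipy, OpenCV 4.12 (cv2) and the standard library are available. Lean on these libraries where they do the work, as an engineer would, in place of code of your own. Each camera call takes 0.05 s, during which the arm holds its last target.

## Working session

There is one attempt and no reset: what is moved stays moved. The work goes in short steps, Python scripts to look and compute and a tool call to move; the robot and the scene stay as the last step left them, time stands still between calls to the robot, and variables do not carry over. Pictures are saved under pics/ and viewed, and the job is handed in when it is done.

Besides the shell and the picture viewer there is one more tool, called after "Call:" in YAML: its name, and indented under it one key for each argument. carry_out: Moves the arm, as the interface text tells. Its arguments: {"type":"object","properties":{"series":{"type":"string"},"grip_force":{"type":"number"}},"required":["series"]}

```bash
ls; mkdir -p pics; python3 - <<'E'
from bench import r, eyes, spotter
import cv2
o=r.get_obs()
for k,v in o.items(): print(k,v)
print(r.tip_reach)
for n in ("scene","top","wrist"):
    f=eyes.grab_frame(n); cv2.imwrite(f"pics/{n}0.png",f["color"])
    print(n,f["intrinsics"].tolist(), f.get("T_tool_cam"))
E
```

```text
pics
clock 0.0
joints [ 1.13391326  0.47780029  0.02231866  1.55647954 -0.01152432  1.10929279
 -0.08313304]
qvel [ 2.08927216e-05  1.36651567e-03 -4.34111005e-04 -1.36567304e-03
  3.03185793e-04 -7.25373554e-04 -3.08567251e-04]
tau [-4.57132901e-04 -5.96451974e+01  1.60766412e+00 -2.81197840e+01
  1.24962896e-02  9.34459706e-03 -4.86027986e-06]
tcp_pos [ 0.21773845 -0.63821683  0.20011337]
orientation [-3.09745631e+00 -5.13826517e-01  6.40655741e-04]
contact_force [-0.36834907  0.13410989  0.02847809]
moment [0.01160338 0.05380301 0.01392374]
grip_width 0.08531958367598999
0.008
scene [[518.7493338647205, 0.0, 324.523039471156], [0.0, 518.7493338647205, 249.58525507446618], [0.0, 0.0, 1.0]] None
top [[515.0144464051529, 0.0, 319.649877576717], [0.0, 515.0144464051529, 239.56072776964453], [0.0, 0.0, 1.0]] None
wrist [[399.1359588685861, 0.0, 324.0230870144317], [0.0, 399.1359588685861, 244.56806487639588], [0.0, 0.0, 1.0]] [[ 1.61091969e-04 -9.55062754e-01 -2.96403625e-01  7.39577287e-02]
 [ 9.99999987e-01  1.55891413e-04  4.11799443e-05  2.20633089e-04]
 [ 6.87734890e-06 -2.96403628e-01  9.55062767e-01 -1.72823783e-01]
 [ 0.00000000e+00  0.00000000e+00  0.00000000e+00  1.00000000e+00]]
```

View pics/scene0.png

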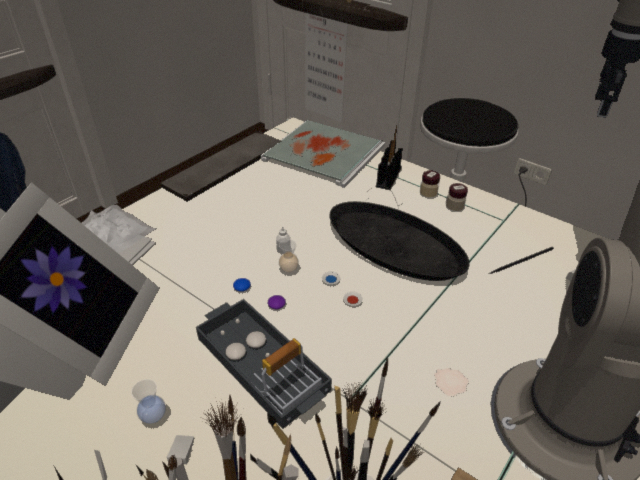

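View pics/top0.png

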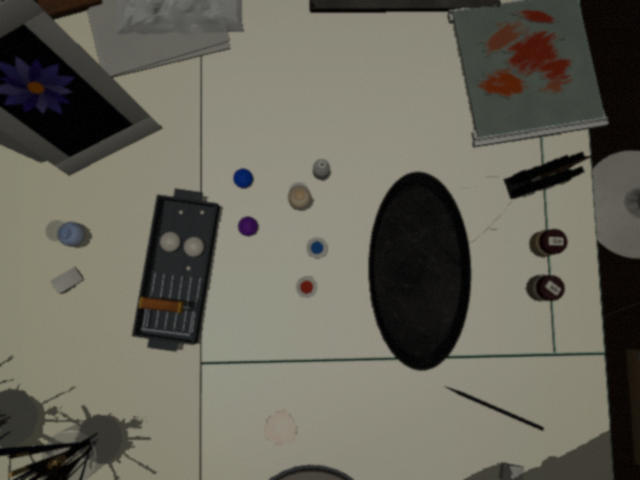

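View pics/wrist0.png

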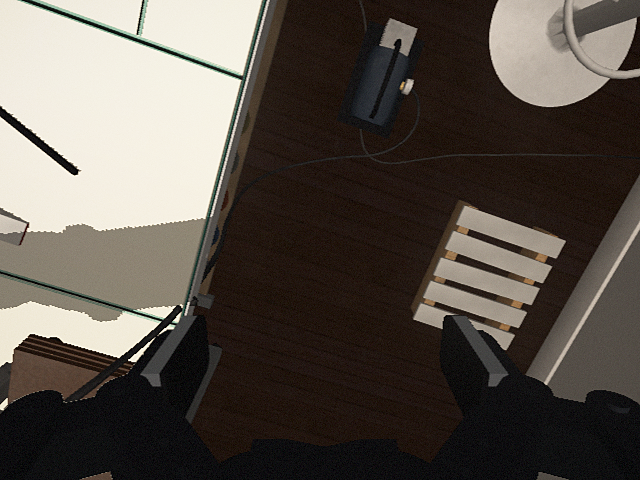

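```bash
cat > h.py <<'E'
from bench import r, eyes, spotter
import numpy as np, cv2
from scipy.spatial.transform import Rotation as Ro
def cam(f,obs=None):
    if "T_tool_cam" in f:
        T=np.eye(4);T[:3,:3]=Ro.from_rotvec(obs["orientation"]).as_matrix();T[:3,3]=obs["tcp_pos"]
        T=T@f["T_tool_cam"]; return T[:3,:3],T[:3,3]
    return f["R"].T, -f["R"].T@f["t"]
def w(f,uv,z,obs=None):
    R,c=cam(f,obs); d=R@np.linalg.solve(f["intrinsics"],[uv[0],uv[1],1.])
    return c+d*(z-c[2])/d[2]
def px(f,X,obs=None):
    R,c=cam(f,obs); p=f["intrinsics"]@(R.T@(np.asarray(X)-c)); return p[:2]/p[2]
E
python3 - <<'E'
from h import *
np.set_printoptions(precision=4,suppress=True)
f=eyes.grab_frame("top")
for q,z in [("scoop_grip",.078),("scoop_nose",.003),("trough",0),("oval_tray",0),("cabochon_a",.011),("chip_a",.006)]:
    for d in spotter.mark_of(f,q)[:6]: print(q,round(d["confidence"],2),np.array(d["uv"]),w(f,d["uv"],z))
for q,z in [("trough",.03),("oval_tray",.02)]:
    d=spotter.trace(f,q)[0]; m=d["pixels"].astype(np.uint8)
    c=max(cv2.findContours(m,0,1)[0],key=cv2.contourArea)
    b=cv2.boxPoints(cv2.minAreaRect(c)); print(q,[w(f,p,z)[:2] for p in b])
    if q=="oval_tray": print(cv2.fitEllipse(c))
g=f["color"][170:370,110:240]; cv2.imwrite("pics/c.png",cv2.resize(g,None,fx=3,fy=3,interpolation=cv2.INTER_CUBIC))
E
```

```text
scoop_grip 0.69 [162.8 303.3] [0.4086 0.2347 0.078 ]
scoop_nose 0.55 [181.6 275.4] [0.4557 0.2225 0.003 ]
trough 0.87 [178.1 270.8] [0.4641 0.2295 0.    ]
oval_tray 0.7 [416.7 270.1] [ 0.4575 -0.1987  0.    ]
cabochon_a 0.83 [166.8 240.7] [0.5173 0.2471 0.011 ]
cabochon_a 0.63 [189.  246.2] [0.5069 0.2079 0.011 ]
cabochon_a 0.53 [245.3 177.3] [0.6297 0.1078 0.011 ]
cabochon_a 0.51 [249.2 226. ] [0.5412 0.1014 0.011 ]
trough [array([0.3381, 0.3039]), array([0.6154, 0.2618]), array([0.594 , 0.1455]), array([0.317 , 0.1913])]
oval_tray [array([ 0.2894, -0.0947]), array([ 0.6382, -0.1176]), array([ 0.6286, -0.3057]), array([ 0.2786, -0.2756])]
((419.2646484375, 270.7975769042969), (102.3195571899414, 198.12109375), 178.6182861328125)
```

View pics/c.png

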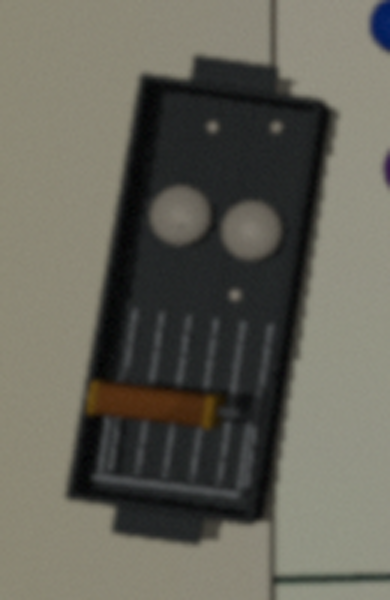

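Call:
carry_out:
  series: "0 0 -1.2 -0.18 1;0 0 -1.2 -0.18 1;0 0 -1.2 -0.18 1;0 0 -1.2 -0.18 1;0 0 -1.2 -0.18 1;0 0 -1 -0.18 1"

```text
clock: 1.35
tcp_pos: [0.2179, -0.6389, 0.2717]
orientation: [2.388, 2.041, -0.0]
contact_force: [0.5, 1.2, -0.1]
grip_width: 0.0856
```

Call:
carry_out:
  series: "4.15 3.2 0 0 1;4.15 3.2 0 0 1;4.15 3.2 0 0 1;4.15 3.2 0 0 1;4.15 3.2 0 0 1;4.15 3.2 0 0 1;4.15 3.2 0 0 1;4.15 3.2 0 0 1"

```text
clock: 2.35
tcp_pos: [0.5252, -0.3514, 0.2713]
orientation: [2.394, 2.034, -0.0]
contact_force: [0.4, 0.0, 0.4]
grip_width: 0.0853
```

Call:
carry_out:
  series: "4.9 -0.8 0 0 1;4.9 -0.8 0 0 1;4.9 -0.8 0 0 1;4.9 -0.8 0 0 1;4.9 -0.8 0 0 1;4.9 -0.8 0 0 1;4.9 -0.8 0 0 1;4.9 -0.8 0 0 1"

```text
clock: 3.35
tcp_pos: [0.5241, 0.0461, 0.2714]
orientation: [2.394, 2.033, 0.001]
contact_force: [0.3, 0.2, 0.3]
grip_width: 0.0854
```

Call:
carry_out:
  series: "4 -1.9 0 0 1;4 -1.9 0 0 1;4 -1.9 0 0 1;4 -1.9 0 0 1;0 0 0 0 1"

```text
clock: 3.98
tcp_pos: [0.4734, 0.2189, 0.2716]
orientation: [-2.386, -2.042, -0.002]
contact_force: [-0.2, -0.2, -0.3]
grip_width: 0.0853
```

```bash
python3 - <<'E'
from h import *
np.set_printoptions(precision=4,suppress=True)
o=r.get_obs(); f=eyes.grab_frame("wrist"); cv2.imwrite("pics/w1.png",f["color"])
R=Ro.from_rotvec(o["orientation"]).as_matrix(); print("tool y ang",np.arctan2(R[1,1],R[0,1]),R[2,2],o["joints"],o["tcp_pos"])
for q,z in [("scoop_grip",.078),("scoop_nose",.003),("trough",0),("cabochon_a",.011),("chip_a",.006)]:
    for d in spotter.mark_of(f,q)[:5]: print(q,round(d["confidence"],2),np.array(d["uv"]),w(f,d["uv"],z,o))
E
```

```text
tool y ang -0.15520962657320042 -0.9999983473429217 [ 0.0423  0.2251 -0.6895  1.7954  0.1532  1.1742 -0.8493] [0.4734 0.2189 0.2716]
scoop_grip 0.72 [250.1 200.9] [0.4047 0.2335 0.078 ]
scoop_nose 0.83 [304.6 186.4] [0.4516 0.2281 0.003 ]
trough 0.86 [315.1 188.2] [0.4626 0.2238 0.    ]
cabochon_a 0.98 [357.  205.3] [0.5058 0.1997 0.011 ]
cabochon_a 0.93 [359.  170.7] [0.5128 0.2369 0.011 ]
cabochon_a 0.75 [468.6 264.6] [0.624  0.1108 0.011 ]
cabochon_a 0.58 [394.  278.5] [0.5371 0.107  0.011 ]
chip_a 0.55 [410.3 214.7] [0.5638 0.1787 0.006 ]
chip_a 0.45 [410.1 177.7] [0.5674 0.2201 0.006 ]
chip_a 0.44 [319.2 202.9] [0.4648 0.2078 0.006 ]
```

View pics/w1.png

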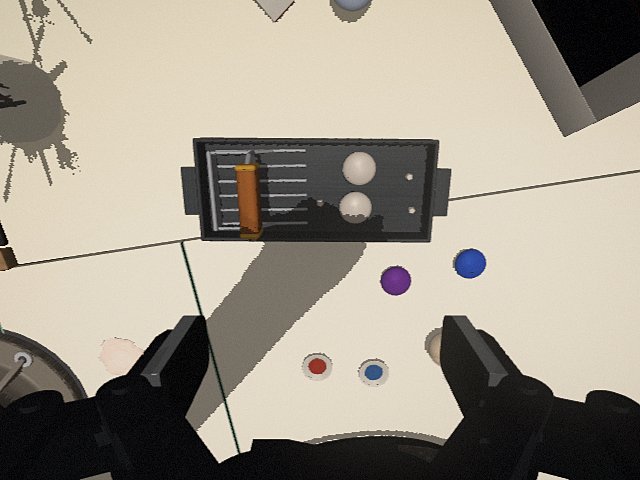

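```bash
python3 - <<'E'
from h import *
np.set_printoptions(precision=4,suppress=True)
o=r.get_obs(); f=eyes.grab_frame("wrist"); im=f["color"]
cv2.imwrite("pics/w2.png",cv2.resize(im[130:250,175:305],None,fx=5,fy=5,interpolation=cv2.INTER_CUBIC))
cv2.imwrite("pics/w3.png",cv2.resize(im[130:250,295:455],None,fx=5,fy=5,interpolation=cv2.INTER_CUBIC))
E
```

```text
(no output)
```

View pics/w2.png

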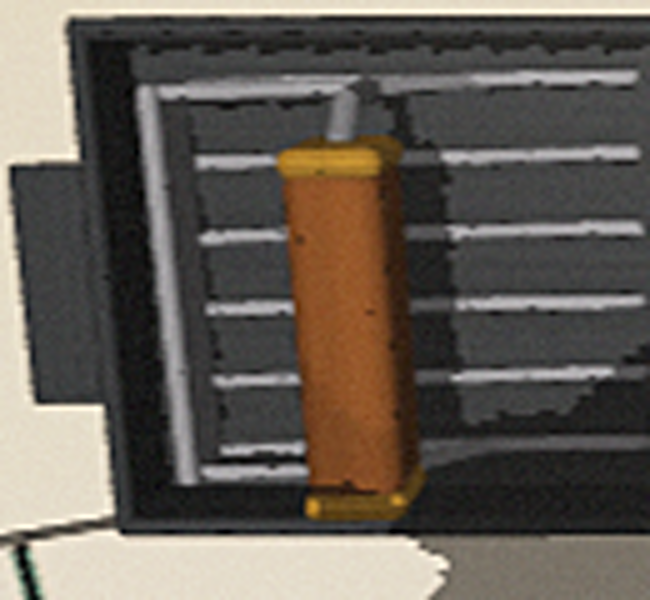

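View pics/w3.png

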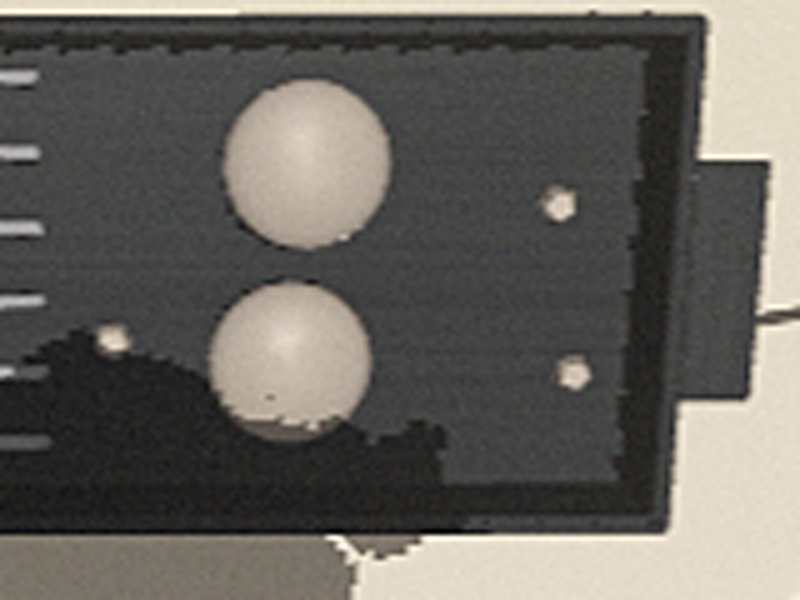

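```bash
python3 - <<'E'
from h import *
np.set_printoptions(precision=4,suppress=True)
o=r.get_obs(); f=eyes.grab_frame("wrist")
P=np.array([w(f,p,.034,o) for p in [(188.6,133.6),(199,236.4),(428.6,236.4),(436.4,133.6)]])
c=P.mean(0); print(P[:,:2],c, np.linalg.norm(P[0]-P[1]),np.linalg.norm(P[0]-P[3]))
v=P[2]+P[3]-P[0]-P[1]; print("yaw",np.arctan2(v[1],v[0]))
a=np.arctan2(v[1],v[0]); M=np.array([[np.cos(a),np.sin(a)],[-np.sin(a),np.cos(a)]])
L=lambda X: M@(X[:2]-c[:2])
tip=[w(f,(175+x/5,130+y/5),.0065,o) for x,y in [(640,76),(640,153),(644,229),(645,301)]]+[w(f,(295+x/5,130+y/5),.0065,o) for x,y in [(48,372),(50,442)]]
for t in tip: print("tip",L(t))
# grip bar top face corners z=.003+.075+.013=.091
b=[w(f,(175+x/5,130+y/5),.091,o) for x,y in [(280,152),(380,152),(408,505),(308,512)]]
for t in b: print("bar",L(t))
print("bar c",L(np.mean(b,0)),np.mean(b,0))
for n,(x,y),z in [("cabA",(307,164),.011),("cabB",(290,362),.011),("c1",(560,204),.006),("c2",(574,373),.006),("c3",(113,340),.006)]:
    X=w(f,(295+x/5,130+y/5),z,o); print(n,X,L(X))
print("tcp",L(o["tcp_pos"]))
E
```

```text
[[0.3521 0.2973]
 [0.3352 0.1928]
 [0.5773 0.1527]
 [0.594  0.2573]] [0.4647 0.225  0.034 ] 0.1058648305370037 0.2452359991622614
yaw -0.16396261964725012
tip [-0.0112  0.0402]
tip [-0.0115  0.0241]
tip [-0.0109  0.0078]
tip [-0.0109 -0.0079]
tip [-0.0104 -0.0238]
tip [-0.0102 -0.0398]
bar [-0.0696  0.0322]
bar [-0.0523  0.0322]
bar [-0.0506 -0.0313]
bar [-0.069  -0.0327]
bar c [-0.0604  0.0001] [0.4051 0.235  0.091 ]
cabA [0.5134 0.2394 0.011 ] [0.0457 0.0222]
cabB [0.5037 0.1976 0.011 ] [ 0.043  -0.0207]
c1 [0.5667 0.2214 0.006 ] [0.1013 0.0131]
c2 [0.566  0.1838 0.006 ] [ 0.1067 -0.0241]
c3 [0.4659 0.2079 0.006 ] [ 0.004  -0.0167]
tcp [ 0.0126 -0.0095]
```

Call:
carry_out:
  series: "0.5 -3.6 0 -0.012 1;0.5 -3.7 0 0 1;0 0 -0.0 0 1;0 0 4.5 0 1;0 0 4.5 0 1;0 0 4.5 0 1;0 0 4 0 1;0 0 0 0 1"

```text
clock: 5.38
tcp_pos: [0.4033, 0.2343, 0.0938]
orientation: [-2.381, -2.047, 0.009]
contact_force: [-0.2, 0.7, 1.1]
grip_width: 0.0855
```

Call:
carry_out:
  series: "0.1 0.2 1.4 0 1;0 0 1.3 0 1;0 0 0 0 0;0 0 0 0 0;0 0 0 0 0;0 0 0 0 0;0 0 0 0 0"
  grip_force: 60

```text
clock: 6.25
tcp_pos: [0.4067, 0.2368, 0.0693]
orientation: [2.382, 2.049, 0.001]
contact_force: [-0.1, 0.6, -0.8]
grip_width: 0.0002
```

```bash
python3 - <<'E'
from h import *
o=r.get_obs(); f=eyes.grab_frame("wrist"); cv2.imwrite("pics/w4.png",f["color"])
print(o["tcp_pos"],o["grip_width"],o["contact_force"])
R=Ro.from_rotvec(o["orientation"]).as_matrix(); print(np.arctan2(R[1,1],R[0,1]),R[2])
E
```

```text
[0.40673133 0.23679961 0.06927439] 0.0001729718306775778 [-0.08555394  0.59958159 -0.82876721]
-0.15005633429944956 [ 1.30381742e-04  3.46689645e-04 -9.99999931e-01]
```

View pics/w4.png

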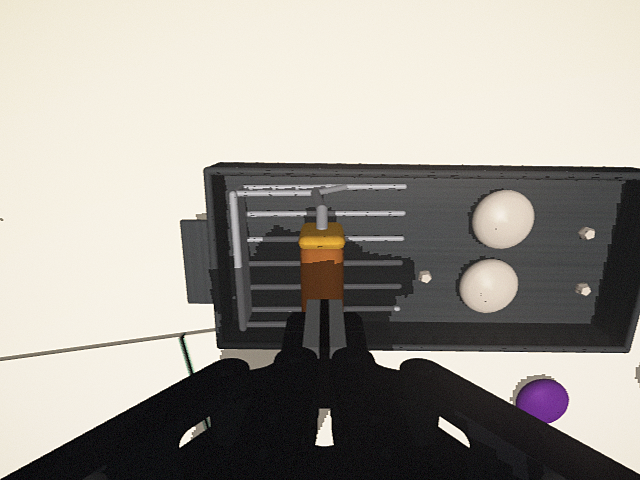

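```bash
python3 - <<'E'
from h import *
f=eyes.grab_frame("scene"); print(px(f,[.405,.235,.078]))
c=f["color"][250:440,180:380]; cv2.imwrite("pics/s2.png",cv2.resize(c,None,fx=3,fy=3,interpolation=cv2.INTER_CUBIC))
o=r.get_obs(); f=eyes.grab_frame("wrist"); cv2.imwrite("pics/w5.png",cv2.resize(f["color"][180:360,220:420],None,fx=3,fy=3,interpolation=cv2.INTER_CUBIC))
E
```

```text
[282.42570065 355.52093522]
```

View pics/s2.png

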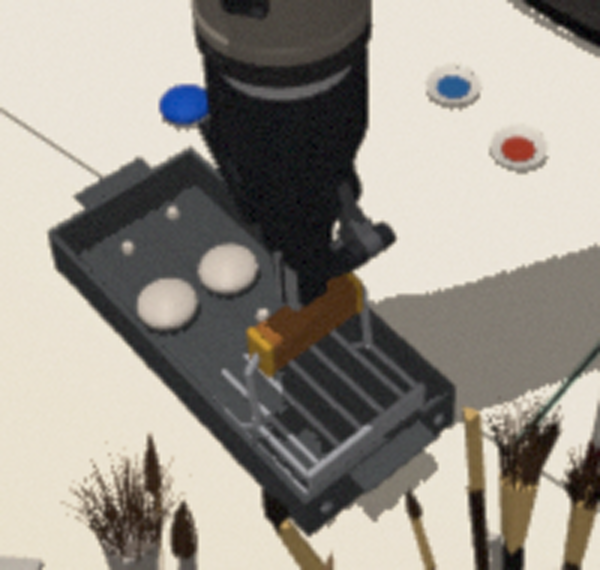

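View pics/w5.png

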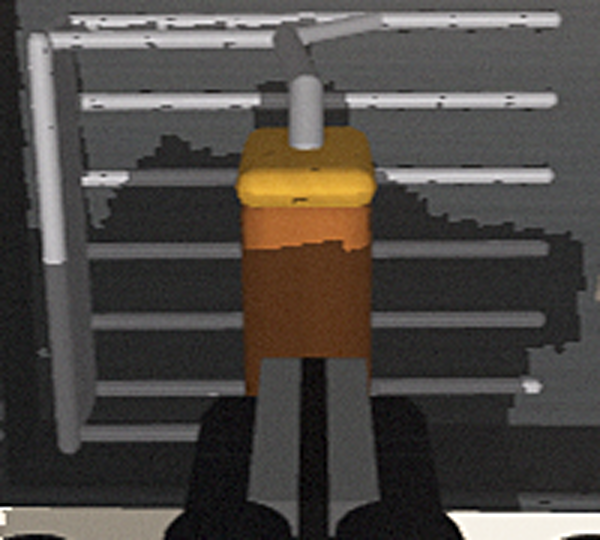

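Call:
carry_out:
  series: "0 0 -2 0 0.5;0 0 -2 0 0.5;0 0 -2 0 0.5;0 0 0 0 0.5"

```text
clock: 6.9
tcp_pos: [0.4075, 0.2373, 0.1302]
orientation: [2.381, 2.048, 0.004]
contact_force: [-1.1, 0.0, 0.8]
grip_width: 0.0427
```

```bash
python3 - <<'E'
from h import *
o=r.get_obs();t=o["tcp_pos"];print(t,o["grip_width"])
for n in ("scene","wrist"):
    f=eyes.grab_frame(n); im=f["color"].copy()
    R=Ro.from_rotvec(o["orientation"]).as_matrix()
    for s in (-1,1):
      for dz,c in ((.008,(0,0,255)),(-.011,(0,255,0)),(-.04,(255,0,0))):
        p=px(f,t+R@[0,s*o["grip_width"]/2,dz],o); cv2.circle(im,tuple(int(round(v)) for v in p),2,c,-1); print(n,s,dz,p)
    im=im[230:420,180:380] if n=="scene" else im[180:420,200:460]
    cv2.imwrite(f"pics/{n}6.png",cv2.resize(im,None,fx=3,fy=2.5 if n=="wrist" else 3,interpolation=cv2.INTER_NEAREST))
E
```

```text
[0.40754626 0.23734047 0.13021809] 0.0426654645366634
scene -1 0.008 [287.99750637 345.87435947]
scene -1 -0.011 [287.63729589 337.84422388]
scene -1 -0.04 [287.06489142 325.08366924]
scene 1 0.008 [270.42418056 330.02853773]
scene 1 -0.011 [269.80326428 321.98531383]
scene 1 -0.04 [268.81772644 309.21885622]
wrist -1 0.008 [283.23440344 280.90828529]
wrist -1 -0.011 [279.04222984 297.36021282]
wrist -1 -0.04 [270.6748702  330.19740127]
wrist 1 0.008 [370.63758371 280.92377727]
wrist 1 -0.011 [375.42191888 297.37737946]
wrist 1 -0.04 [384.97121566 330.21795703]
```

View pics/scene6.png

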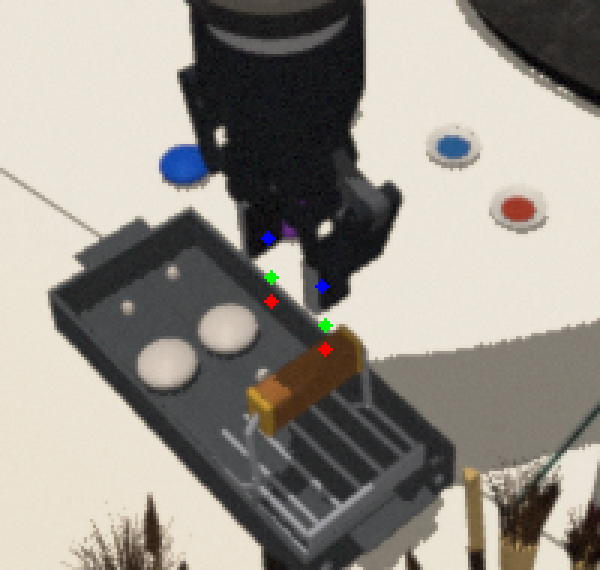

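View pics/wrist6.png

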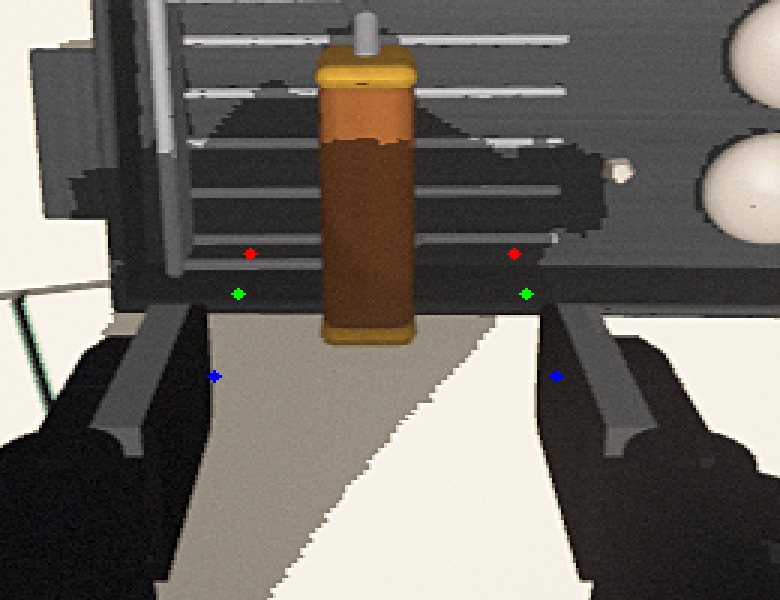

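```bash
python3 - <<'E'
from h import *
o=r.get_obs();t=o["tcp_pos"];
R=Ro.from_rotvec(o["orientation"]).as_matrix()
for n in ("scene","wrist"):
    f=eyes.grab_frame(n); 
    print(n,cam(f,o)[1])
    k=4 
    im=f["color"]; (r0,r1,c0,c1)=(270,400,230,330) if n=="scene" else (270,400,230,420)
    im=cv2.resize(im[r0:r1,c0:c1],None,fx=k,fy=k,interpolation=cv2.INTER_NEAREST)
    for dz,c in ((-.043,(255,0,0)),(-.025,(0,255,0))):
      for s in (-1,1):
        P=[px(f,t+R@[a,s*b,dz],o) for a,b in ((-.011,.0213),(.011,.0213),(.011,.0357),(-.011,.0357))]
        cv2.polylines(im,[np.array([[(p[0]-c0+.5)*k,(p[1]-r0+.5)*k] for p in P],np.int32)],True,c,1)
    cv2.imwrite(f"pics/{n}7.png",im)
E
```

```text
scene [0.03848436 0.60973924 0.75197449]
wrist [0.41629703 0.31059135 0.30149256]
```

View pics/scene7.png

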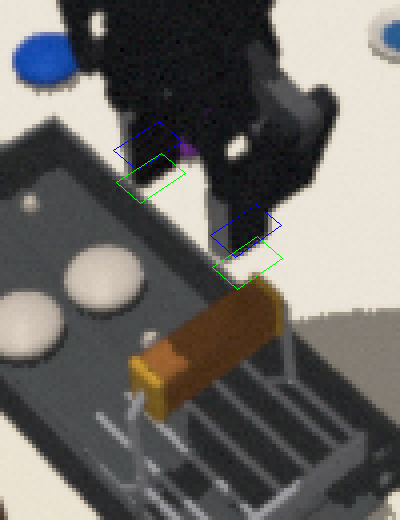

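View pics/wrist7.png

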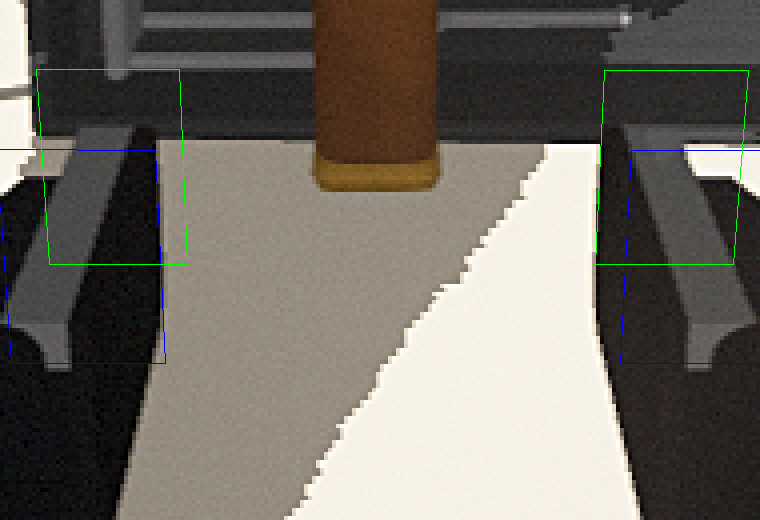

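Call:
carry_out:
  series: "0 0 0 0 1;0 0 2.5 0 1;0 0 2.5 0 1;0 0 1.5 0 1;0 0 1.5 0 1;0 0 0 0 1"

```text
clock: 7.85
tcp_pos: [0.406, 0.2365, 0.0483]
orientation: [-2.381, -2.049, 0.003]
contact_force: [-0.7, 0.3, -0.1]
grip_width: 0.0855
```

```bash
python3 - <<'E'
from h import *
for n in ("scene","wrist"):
    f=eyes.grab_frame(n); im=f["color"]
    im=im[270:420,200:380] if n=="scene" else im[150:480,180:460]
    k=4 if n=="scene" else 1.8
    cv2.imwrite(f"pics/{n}8.png",cv2.resize(im,None,fx=k,fy=k,interpolation=cv2.INTER_NEAREST))
E
```

View pics/scene8.png

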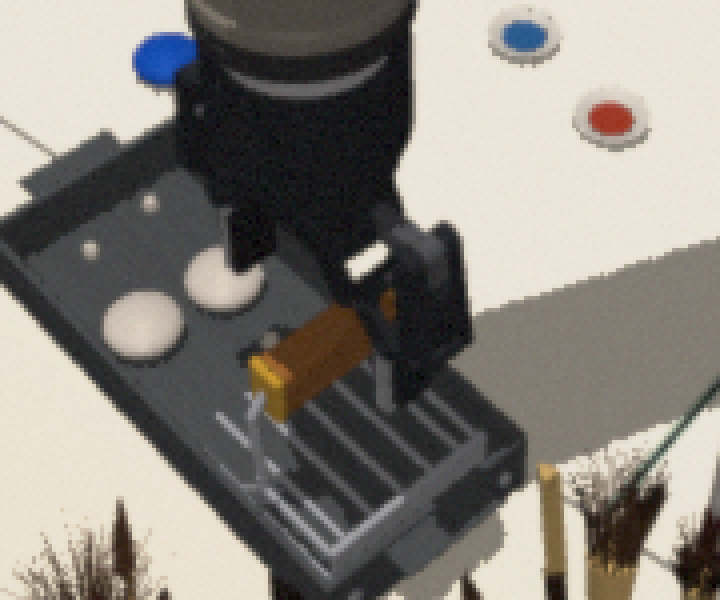

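View pics/wrist8.png

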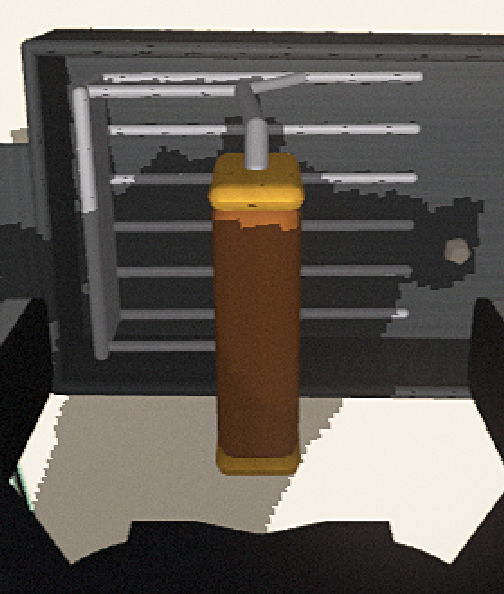

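Call:
carry_out:
  series: "0 0 0.7 0 1;0 0 0.5 0 1;0 0 0 0 1"

```text
clock: 8.32
tcp_pos: [0.4064, 0.2366, 0.0368]
orientation: [-2.382, -2.049, 0.001]
contact_force: [0.3, -0.6, -0.4]
grip_width: 0.0852
```

Call:
carry_out:
  series: "0 0 0 0 0;0 0 0 0 0;0 0 0 0 0;0 0 0 0 0;0 0 0 0 0"
  grip_force: 60

```text
clock: 8.95
tcp_pos: [0.4067, 0.2368, 0.0372]
orientation: [2.382, 2.049, 0.0]
contact_force: [-0.8, -0.1, 2.3]
grip_width: 0.0169
```

```bash
python3 - <<'E'
from h import *
for n in ("scene","wrist"):
    f=eyes.grab_frame(n); im=f["color"]
    im=im[270:420,200:380] if n=="scene" else im[150:480,180:460]
    k=4 if n=="scene" else 1.8
    cv2.imwrite(f"pics/{n}9.png",cv2.resize(im,None,fx=k,fy=k,interpolation=cv2.INTER_NEAREST))
E
```

```text
(no output)
```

View pics/scene9.png

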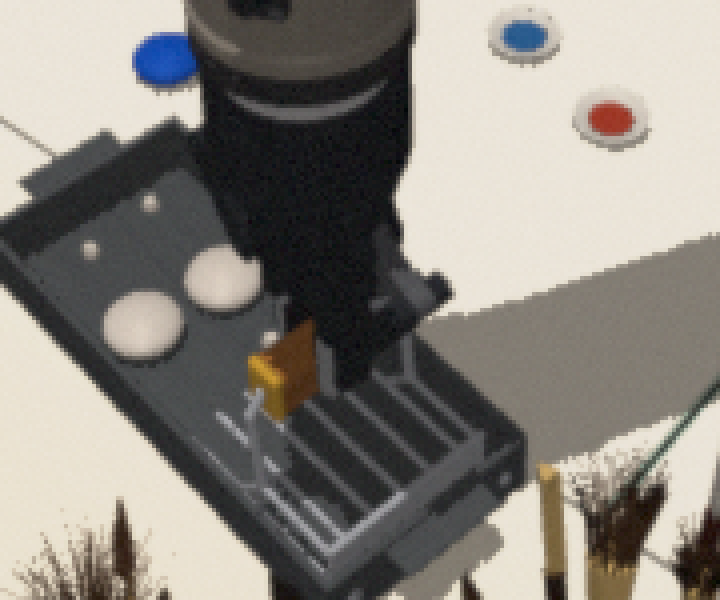

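View pics/wrist9.png

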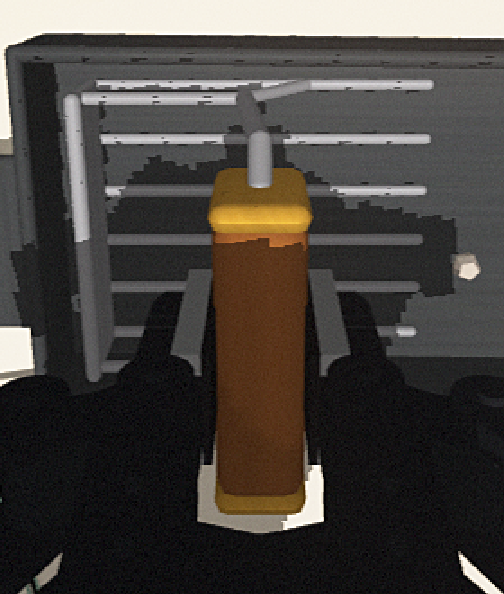

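Call:
carry_out:
  series: "0 0 0 0.014 0;0 0.5 0 0 0;0 0.7 0 0 0;0 0.8 0 0 0;0 0.8 0 0 0;0 0.8 0 0 0;0 0.4 0 0 0;0 0 0 0 0"

```text
clock: 10.05
tcp_pos: [0.4458, 0.2307, 0.0373]
orientation: [-2.396, -2.031, 0.0]
contact_force: [-2.5, 0.5, 5.5]
grip_width: 0.0169
```

```bash
cat > look.py <<'E'
from h import *
import sys
o=r.get_obs();R=Ro.from_rotvec(o["orientation"]).as_matrix()
c=np.array([.4647,.225]);a=-.164;M=np.array([[np.cos(a),np.sin(a)],[-np.sin(a),np.cos(a)]])
print("t",o["clock"],"trough xy of TCP",M@(o["tcp_pos"][:2]-c),"z",o["tcp_pos"][2],"yaw",np.arctan2(R[1,1],R[0,1]),"F",o["contact_force"],o["grip_width"])
f=eyes.grab_frame("wrist"); cv2.imwrite(sys.argv[1],f["color"])
E
python3 look.py pics/w10.png
```

```text
t 10.05 trough xy of TCP [-0.01957456  0.0025887 ] z 0.03728176561536232 yaw -0.1641107188955014 F [-2.46740574  0.52905734  5.53262417] 0.016906513114300078
```

View pics/w10.png

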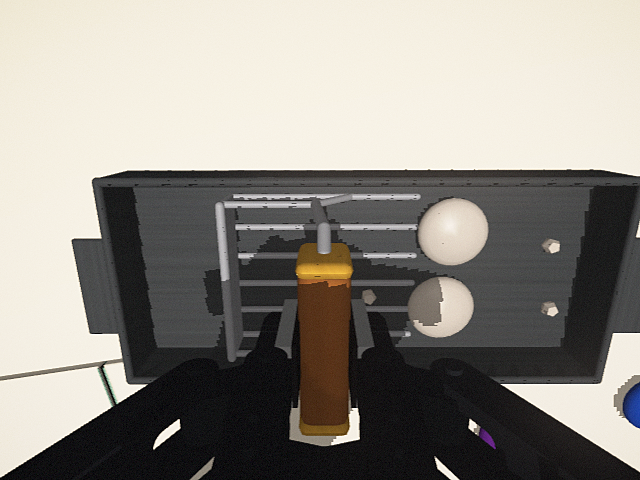

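Call:
carry_out:
  series: "0 0.5 0 0 0;0 0.7 0 0 0;0 0.8 0 0 0;0 0.8 0 0 0;0 0.8 0 0 0;0 0.8 0 0 0;0 0.6 0 0 0;0 0 0 0 0"

```text
clock: 11.1
tcp_pos: [0.4953, 0.2226, 0.0373]
orientation: [-2.396, -2.032, -0.0]
contact_force: [-2.0, 0.6, 4.9]
grip_width: 0.0165
```

```bash
python3 look.py pics/w11.png
```

```text
t 11.1 trough xy of TCP [0.03059412 0.00264888] z 0.037292887685538324 yaw -0.16409149721508895 F [-2.00327267  0.63745002  4.92529371] 0.016531789707452508
```

View pics/w11.png

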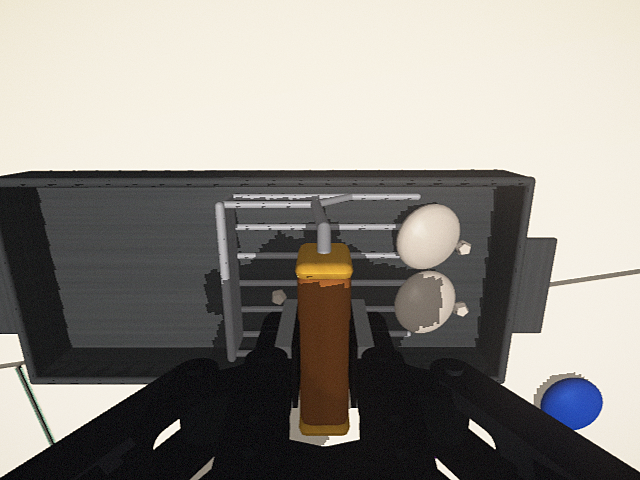

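Call:
carry_out:
  series: "0 0.4 0 0 0;0 0.5 0 0 0;0 0.5 0 0 0;0 0.5 0 0 0;0 0.5 0 0 0;0 0.4 0 0 0;0 0.2 0 0 0;0 0 0 0 0"

```text
clock: 12.15
tcp_pos: [0.5238, 0.218, 0.0373]
orientation: [-2.394, -2.032, 0.002]
contact_force: [-6.2, 1.6, 7.2]
grip_width: 0.0172
```

```bash
python3 look.py pics/w12.png
```

```text
t 12.15 trough xy of TCP [0.05949095 0.00272862] z 0.03732854139670793 yaw -0.16331755430545575 F [-6.21128182  1.60057023  7.15139204] 0.017216829028746248
```

View pics/w12.png

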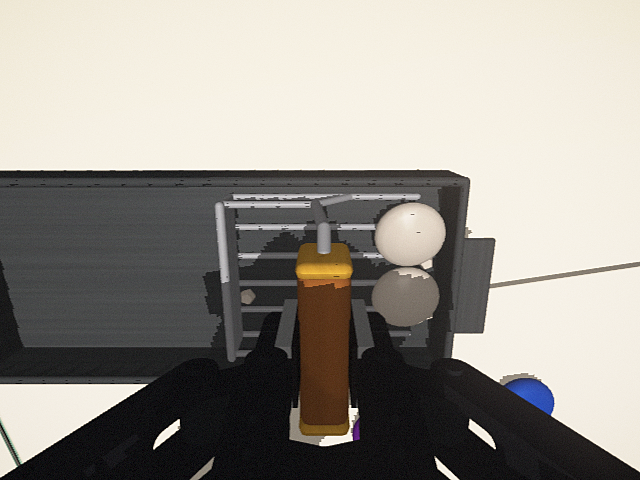

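Call:
carry_out:
  series: "0 0.3 0 0 0;0 0.3 0 0 0;0 0.2 0 0 0;0 0 0 0 0"

```text
clock: 12.7
tcp_pos: [0.5289, 0.2173, 0.0375]
orientation: [-2.392, -2.032, 0.008]
contact_force: [-13.5, 0.4, 16.1]
grip_width: 0.017
```

```bash
python3 look.py pics/w13.png; python3 - <<'E'
from h import *
f=eyes.grab_frame("scene"); cv2.imwrite("pics/s13.png",cv2.resize(f["color"][270:420,170:350],None,fx=4,fy=4,interpolation=cv2.INTER_CUBIC))
E
```

```text
t 12.7 trough xy of TCP [0.06458912 0.00284547] z 0.03746902666397259 yaw -0.1625949878267928 F [-13.50657921   0.37388401  16.07930943] 0.017039623631643637
```

View pics/w13.png

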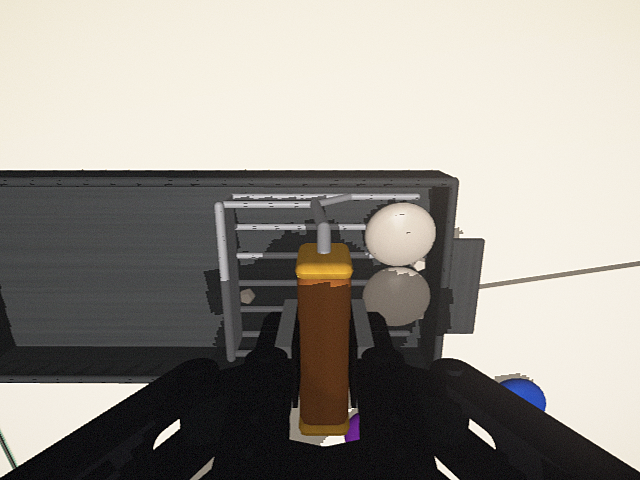

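View pics/s13.png

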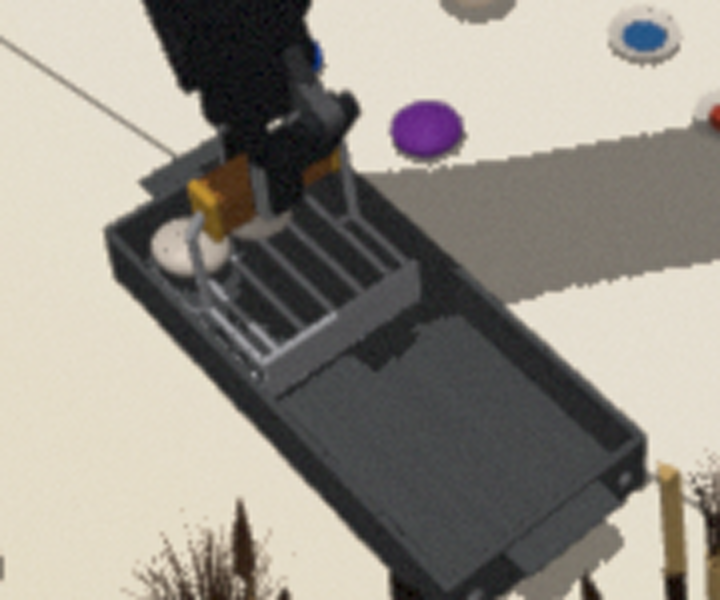

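```bash
python3 - <<'E'
from h import *
o=r.get_obs();f=eyes.grab_frame("wrist")
c=np.array([.4647,.225]);a=-.164;M=np.array([[np.cos(a),np.sin(a)],[-np.sin(a),np.cos(a)]])
for n,uv,z in [("A",(400,236),.017),("B",(397,297),.017),("tip1",(419,196),.0065),("tip4?",(405,334),.0065),("chip",(420,265),.006),("wall top",(457,180),.034)]:
    print(n,M@(w(f,uv,z,o)[:2]-c))
cv2.imwrite("pics/w14.png",cv2.resize(f["color"][170:370,340:480],None,fx=4,fy=3,interpolation=cv2.INTER_CUBIC))
E
```

```text
A [0.10125813 0.02212568]
B [ 0.10162992 -0.01139455]
tip1 [0.1117953 0.0405393]
tip4? [ 0.10956143 -0.03941363]
chip [0.11519916 0.0025872 ]
wall top [0.12150663 0.0527015 ]
```

View pics/w14.png

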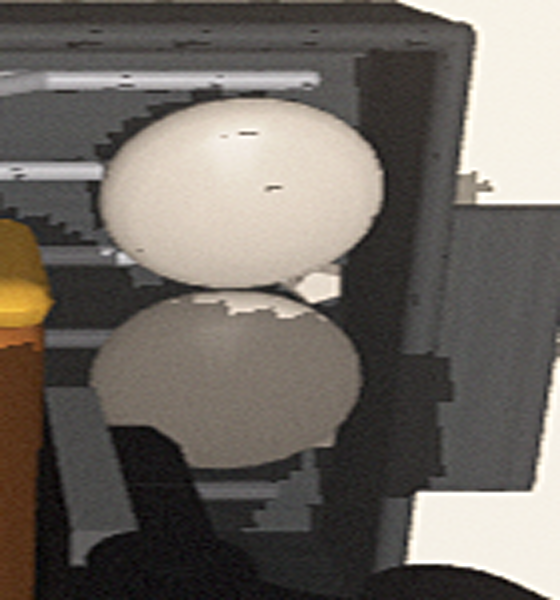

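Call:
carry_out:
  series: "0 -0.4 0 0 0;0 -0.5 0 0 0;0.25 0 0 0 0;0 0.3 0 0 0;0 0.3 0 0 0;0 0.3 0 0 0;0 0 0 0 0"

```text
clock: 13.72
tcp_pos: [0.529, 0.2183, 0.0375]
orientation: [-2.393, -2.031, 0.011]
contact_force: [-14.3, -2.1, 19.9]
grip_width: 0.0169
```

```bash
python3 look.py pics/w15.png
```

```text
t 13.725 trough xy of TCP [0.06450866 0.003886  ] z 0.03747737676069768 yaw -0.16329713675068236 F [-14.31110729  -2.05566326  19.86128521] 0.01692951251065938
```

View pics/w15.png

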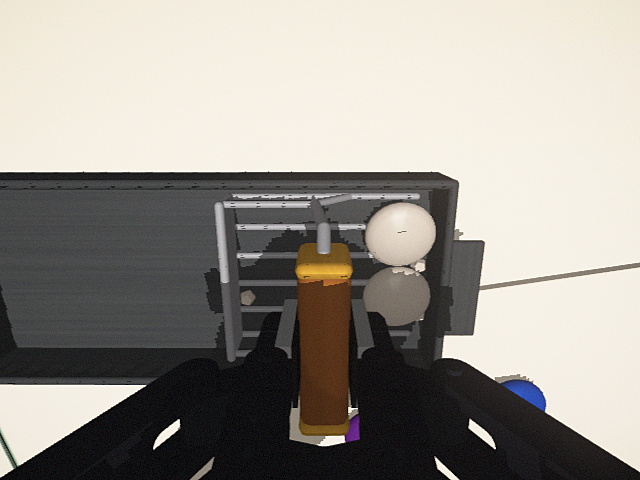

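Call:
carry_out:
  series: "0 -0.2 0 0 0;0 -0.2 -0.2 0 0;0 0 -0.3 0 0;0 0 -0.4 0 0;0 0 -0.4 0 0;0 0 -0.3 0 0;0 0 0 0 0"

```text
clock: 14.65
tcp_pos: [0.5299, 0.219, 0.0535]
orientation: [2.396, 2.031, 0.001]
contact_force: [0.3, 0.3, -1.7]
grip_width: 0.0167
```

```bash
python3 look.py pics/w16.png;  python3 - <<'E'
from h import *
f=eyes.grab_frame("scene"); cv2.imwrite("pics/s16.png",cv2.resize(f["color"][270:420,170:350],None,fx=4,fy=4,interpolation=cv2.INTER_CUBIC))
E
```

```text
t 14.65 trough xy of TCP [0.06527891 0.00472681] z 0.053475082382372086 yaw -0.16423649105085647 F [ 0.25330003  0.26285243 -1.74632297] 0.016662028965315136
```

View pics/w16.png

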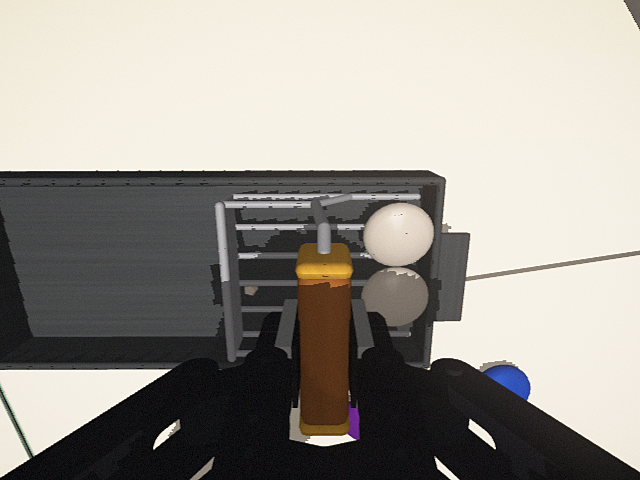

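View pics/s16.png

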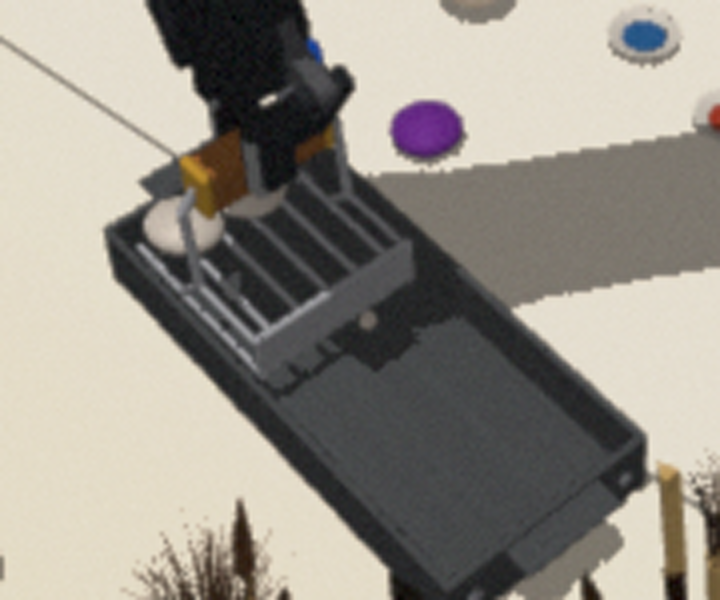

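Call:
carry_out:
  series: "0 -0.1 0 0 0;0 -0.2 0 0 0;0 -0.3 0 0 0;0 -0.4 0 0 0;0 -0.5 0 0 0;0 -0.5 0 0 0;0 0 0 0 0"

```text
clock: 15.62
tcp_pos: [0.5091, 0.2224, 0.0531]
orientation: [-2.395, -2.033, 0.0]
contact_force: [-0.1, -0.8, -2.0]
grip_width: 0.0168
```

```bash
python3 look.py pics/w17.png;  python3 - <<'E'
from h import *
f=eyes.grab_frame("top"); cv2.imwrite("pics/t17.png",cv2.resize(f["color"][170:370,100:260],None,fx=4,fy=3,interpolation=cv2.INTER_CUBIC))
E
```

```text
t 15.625 trough xy of TCP [0.04422593 0.00470331] z 0.05313830506978713 yaw -0.16327753847981577 F [-0.13010384 -0.81939481 -2.01716406] 0.016801232107020916
```

View pics/w17.png

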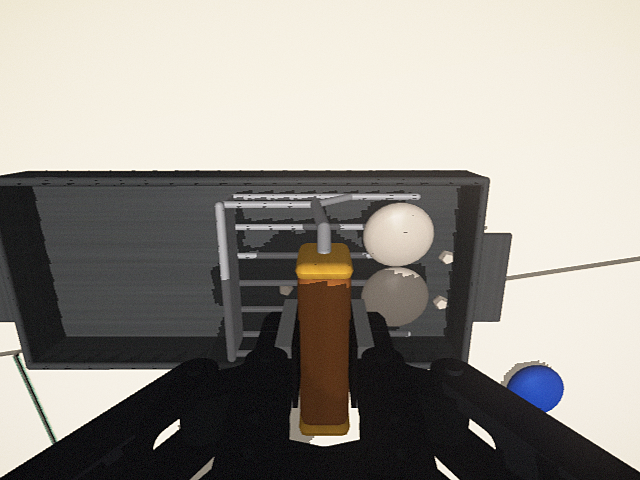

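View pics/t17.png

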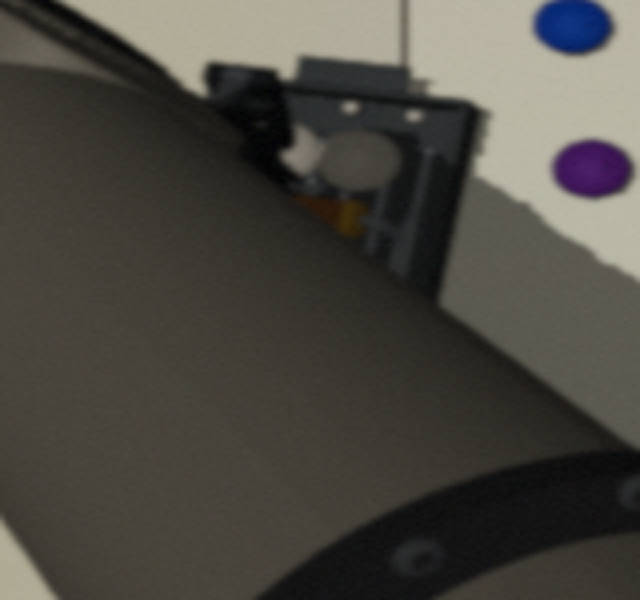

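```bash
python3 - <<'E'
from h import *
im=cv2.imread("pics/top0.png"); f=eyes.grab_frame("top")
d=spotter.trace(f,"oval_tray"); print(len(d), d[0]["confidence"])
m=d[0]["pixels"].astype(np.uint8); c=max(cv2.findContours(m,0,1)[0],key=cv2.contourArea)
X=np.array([w(f,p[0],.025)[:2] for p in c],np.float32)
(cx,cy),ax,an=cv2.fitEllipse(X*1000); print(cx,cy,ax,an)
P=[w(f,p,.007) for p in ((300,197),(321,168))]; print(P)
E
```

```text
1 0.59
458.76739501953125 -198.08119201660156 (179.92274475097656, 348.4962463378906) 88.556884765625
[array([0.59309052, 0.00992843, 0.007     ]), array([ 0.64599111, -0.0291087 ,  0.007     ])]
```

Call:
carry_out:
  series: "0 0 -0.3 0 0;0 0 -0.8 0 0;0 0 -1.4 0 0;0 0 -1.8 0 0;0 0 -1.8 0 0;0 0 -1.6 0 0;0 0 -1 0 0;0 0 -0.4 0 0"

```text
clock: 16.82
tcp_pos: [0.5099, 0.2223, 0.1448]
orientation: [2.396, 2.032, 0.001]
contact_force: [-0.5, -0.2, -2.2]
grip_width: 0.0172
```

```bash
python3 look.py pics/w18.png;  python3 - <<'E'
from h import *
f=eyes.grab_frame("scene"); cv2.imwrite("pics/s18.png",f["color"][130:430,150:550])
E
```

```text
t 16.825 trough xy of TCP [0.04500904 0.00469505] z 0.14484369784656226 yaw -0.16416770528475402 F [-0.48422233 -0.16964878 -2.24875625] 0.01715005092718619
```

View pics/w18.png

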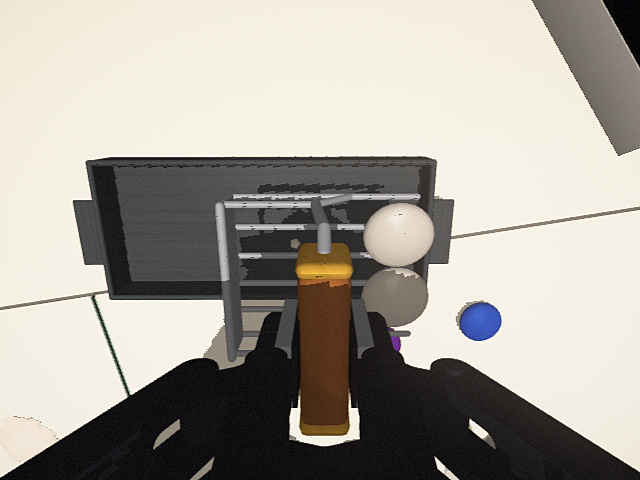

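View pics/s18.png

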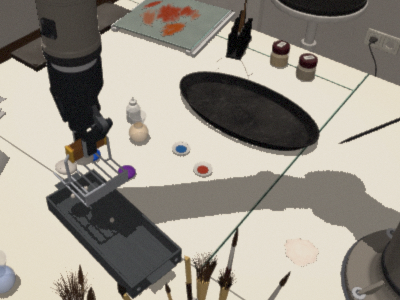

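Call:
carry_out:
  series: "-0.4 0.02 0 0 0;-0.8 0.03 0 0 0;-1.2 0.05 0 0 0;-1.6 0.07 0 0 0;-2 0.09 0 0 0;-2.4 0.1 0 0 0;-2.8 0.12 0 0 0;-3.2 0.14 0 0 0"

```text
clock: 17.92
tcp_pos: [0.4919, 0.0774, 0.1442]
orientation: [2.396, 2.032, -0.0]
contact_force: [-0.4, -0.4, -1.5]
grip_width: 0.0169
```

Call:
carry_out:
  series: "-3.2 0.14 0 0 0;-3.2 0.14 0 0 0;-3.2 0.14 0 0 0;-3.2 0.14 0 0 0;-3 0.13 0 0 0;-2.7 0.12 0 0 0;-2.4 0.1 0 0 0;-2.1 0.09 0 0 0"

```text
clock: 18.92
tcp_pos: [0.4636, -0.1514, 0.1441]
orientation: [2.397, 2.03, -0.001]
contact_force: [0.1, 0.2, -1.9]
grip_width: 0.0165
```

Call:
carry_out:
  series: "-1.7 0.07 0 0 0;-1.3 0.06 0 0 0;-0.9 0.04 0 0 0;-0.6 0.03 0 0 0;-0.4 0.02 0 0 0;0 0 0 0 0"

```text
clock: 19.68
tcp_pos: [0.4588, -0.198, 0.1441]
orientation: [-2.396, -2.032, -0.0]
contact_force: [-0.1, 0.2, -1.6]
grip_width: 0.0166
```

```bash
python3 look.py pics/w19.png
```

```text
t 19.675 trough xy of TCP [ 0.06321813 -0.41828147] z 0.14408870836805304 yaw -0.16382875039121045 F [-0.09505159  0.1503203  -1.60814937] 0.01664105204361679
```

View pics/w19.png

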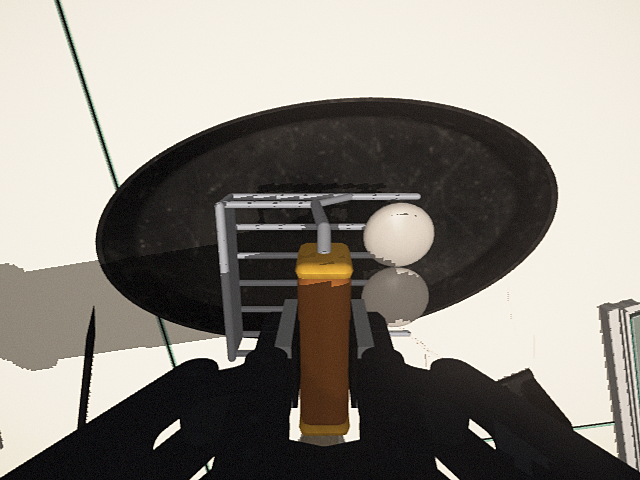

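Call:
carry_out:
  series: "0 0 0.3 -0.01 0;0 0 0.8 -0.02 0;0 0 1.3 -0.025 0;0 0 1.8 -0.03 0;0 0 1.8 -0.025 0;0 0 1.5 -0.02 0;0 0 0.9 -0.009 0;0 0 0.5 0 0"

```text
clock: 20.72
tcp_pos: [0.4587, -0.198, 0.0545]
orientation: [-2.249, -2.193, 0.0]
contact_force: [0.7, 0.4, -1.4]
grip_width: 0.0172
```

Call:
carry_out:
  series: "0 0 0.4 0 0;0 0 0.4 0 0;0 0 0.3 0 0;0 0 0.2 0 0;0 0 0.1 0 0;0 0 0 0 0"

```text
clock: 21.48
tcp_pos: [0.4588, -0.198, 0.0414]
orientation: [2.249, 2.193, -0.0]
contact_force: [-1.8, 1.4, 2.6]
grip_width: 0.0168
```

```bash
python3 look.py pics/w20.png
```

```text
t 21.475 trough xy of TCP [ 0.06324384 -0.4182942 ] z 0.041412635718646784 yaw -0.024886980616110225 F [-1.84228382  1.37770427  2.58873412] 0.016832027343191457
```

View pics/w20.png

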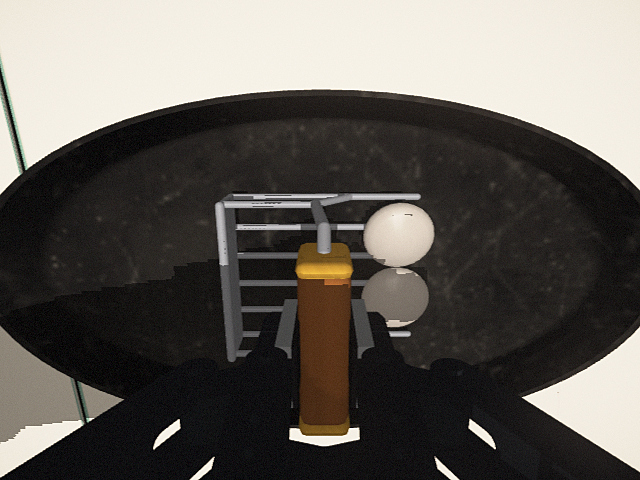

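Call:
carry_out:
  series: "0 0 0 0 0.25;0 0 0 0 0.4;0 0 0 0 0.5;0 0 0 0 0.5;0 0 -0.3 0 0.5;0 0 -1 0 0.5;0 0 -2 0 0.5;0 0 -3 0 0.5"

```text
clock: 22.52
tcp_pos: [0.4583, -0.1978, 0.1048]
orientation: [-2.248, -2.193, 0.0]
contact_force: [0.2, -0.1, 0.3]
grip_width: 0.0425
```

Call:
carry_out:
  series: "0 0 -4 0 0.5;0 0 -4 0 0.5;0 0 -3 0 0.5;0 0 -2 0 0.5;0 0 0 0 0.5"

```text
clock: 23.15
tcp_pos: [0.4598, -0.1983, 0.2361]
orientation: [2.246, 2.191, 0.002]
contact_force: [-0.2, -0.6, 0.2]
grip_width: 0.0427
```

```bash
python3 look.py pics/w21.png;  python3 - <<'E'
from h import *
f=eyes.grab_frame("scene"); cv2.imwrite("pics/s21.png",cv2.resize(f["color"][130:430,180:500],None,fx=2,fy=2))
f=eyes.grab_frame("top"); cv2.imwrite("pics/t21.png",f["color"])
E
```

```text
t 23.15 trough xy of TCP [ 0.064237   -0.41839865] z 0.23607949129354514 yaw -0.024999917314532237 F [-0.23375565 -0.62586107  0.24805329] 0.04266000975349394
```

View pics/w21.png

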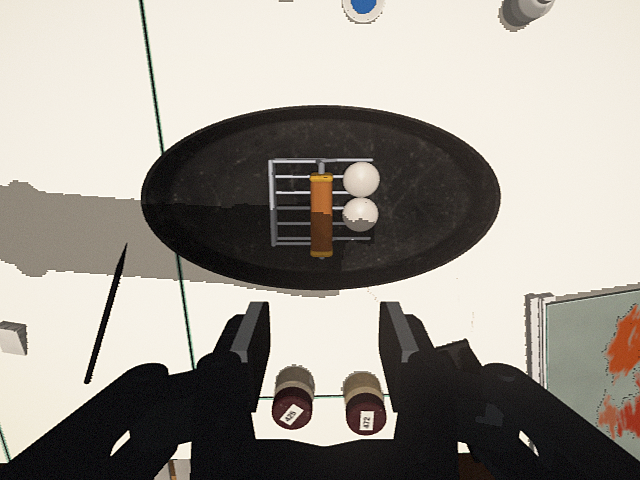

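View pics/s21.png

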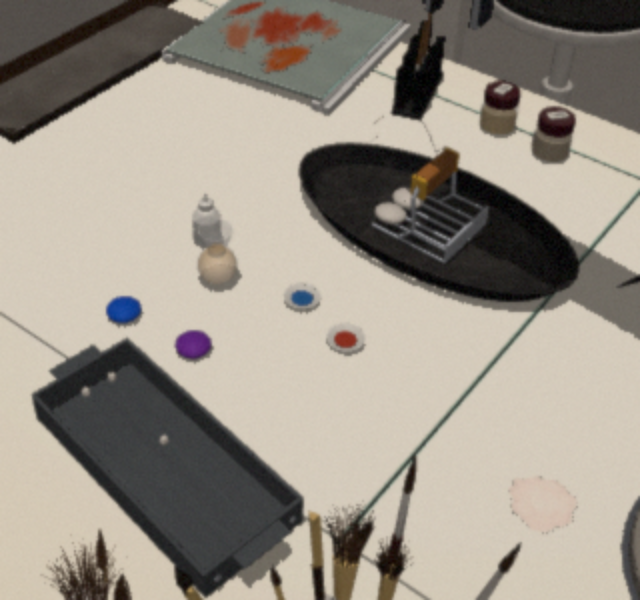

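View pics/t21.png

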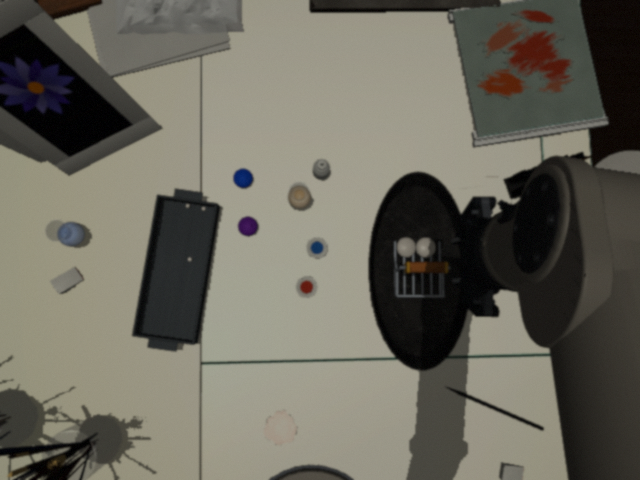

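```bash
python3 -c "
from bench import r
r.hand_in(); print(r.get_obs()['clock'])"
```

```text
the job is handed in; nothing more can be done
the job is handed in; nothing more can be done
```

The scoop is set down flat in the middle of the black oval tray with both porcelain cabochons in it, and all three chips are in the trough. I handed the job in at about 23 s of the 54 s allowed; no verdict came back.

**What I did:** I gripped the scoop by its bar, pushed it to the end wall so the tines slid under both cabochons, and lifted it. I drew it back inside the trough to check it, carried it over with gentle starts and stops, and lowered it onto the tray. Then I let go and raised the hand.

**Last checks:** The wrist, scene and top pictures after release agree. Both cabochons lie on the tines, and the scoop is within a few millimetres of the tray's centre, lined up with its long axis. All three chips show on the trough floor. The fingers never came near the cabochons, and the wrist force stayed under about 25 N.

**What disagreed or went wrong:**
- **Finger length:** the fingertips sit about 35 mm further back than the tool description says. My first grip closed on nothing above the bar; I measured them in the pictures and gripped about 32 mm lower.
- **End wall:** the scoop stopped with its tips about 7 mm short of the wall, pushing with about 14 N. One back-off and 2.5 mm sideways shift did not get it further. The cabochons sat about 10 mm behind the tips and did not move in the pictures after that.

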